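# Stack, cover and time the egg boxes

## Task

Put the boiled eggs away to rest: stack the loose egg box squarely on the egg box that stands on the wooden board (which stays where it is), then take the wooden lid from its sloping rest and set it, handle up, on the upper box, with the edges of boxes and lid flush all round. Last, wind the timer's winged key clockwise until it comes to its stop, letting go and taking a fresh grip whenever the wrist runs out of turn. Leave the dish, the jar and the rice paddle as they are.

Things in the scene. Friction and masses are not known exactly. Their poses are not given: they have to be found in the camera images.
- base_box: Clear plastic open egg box standing on the flat wooden board (150 x 100 x 12 mm, fixed); 110 mm long (x), 64 mm wide (y), 55 mm high, walls 5 mm, floor 5 mm, flat rim; two boiled eggs are inside, below the rim and fixed to it. Origin: centre of the underside, z up out of the mouth. Stays on the board as the lower box.
- top_box: The other, identical clear plastic open egg box, standing directly on the shelf; 110 mm long (x), 64 mm wide (y), 55 mm high, walls 5 mm, floor 5 mm, flat rim; two boiled eggs are inside, below the rim and fixed to it. Origin: centre of the underside, z up out of the mouth. Weighs about 0.22 kg. Can be gripped from above across its 64 mm width.
- lid: Loose wooden lid, a plate 110 mm (x) x 64 mm (y) x 6 mm with an upright handle bar on its middle: 50 mm long (along x), 12 mm thick (along y), 28 mm tall, its top 34 mm above the underside. Origin: centre of the underside, z out through the handle. At the start it lies on the sloping rest, tipped 35 degrees, its -x edge lowest and against the rest's lip. About 0.09 kg.
- rest: Fixed wooden rest whose 126 x 96 mm top slopes 35 degrees, rising towards the rest's +x; about 90 mm tall at the high edge, with a lip at the low edge that stands 10 mm over the slope. Origin: centre of its underside on the shelf, x horizontal towards the high edge, z up.
- timer: Fixed white clockwork kitchen timer, a round housing 76 mm across and 45 mm high. Origin: centre of the underside, z up along the key's axis.
- key_grip (a point): Point on the axis of the timer's steel winged key, 71 mm above the shelf, at the height to grip. The wing is an upright plate 44 mm long (along this point's x), 10 mm thick (y) and 30 mm tall, from 55 to 85 mm above the shelf. Turns with the key.
- timer_key (a joint): Turn of the winged key in rad: grows clockwise seen from above, stop at 2.6 (fully wound). A light spring is outweighed by friction: the key stays where it is left.
- dish: Bystander: small white ceramic dish, 84 mm across, 22 mm high; origin centre of underside.
- jar: Bystander: closed glass jar, 60 mm across, 85 mm high; origin centre of underside.
- paddle: Bystander: flat wooden rice paddle lying on the shelf, about 195 mm long (along x), 55 mm wide, 8 mm thick; origin underside, near the middle of its length.
There are look-alikes about, which are no part of the job. Of the things like the lid, leave any that is purple; of the rest the smaller one is meant.

How it is judged:
On the way, in this order (a step that is already met when the one before it is completed fails the run):
1. the loose box stands released and flush on the box on the board (horizontal distance between top_box and base_box below 0.005 m and angle between the x axis of top_box and the x axis of base_box, either way round below 0.07 rad and z of top_box in the frame of base_box between 0.052 and 0.058 m and angle between top_box's own z axis and vertical below 0.05 rad and linear speed of top_box below 0.02 m/s and contact force between the fingers and top_box below 0.1 N), for 0.2 s.
2. the lid lies released and flush on the upper box (all of step 1 and horizontal distance between lid and top_box below 0.005 m and angle between the x axis of lid and the x axis of top_box, either way round below 0.07 rad and z of lid in the frame of top_box between 0.052 and 0.058 m and angle between lid's own z axis and vertical below 0.05 rad and linear speed of lid below 0.02 m/s and contact force between the fingers and lid below 0.1 N), for 0.2 s.
3. the timer key is wound to its stop (value of joint timer_key above 2.4 rad), for 0.2 s.
At the end, for the whole second after the job is handed in: Box on box and lid (handle up) on top, each within 5 mm and 4 degrees of the box under it, seated 52 to 58 mm above its underside, level within 3 degrees, at rest, released; the lower box upright and within 25 mm of its start; the key at 2.4 rad or more (stop 2.6) (all of step 2 and angle between base_box's own z axis and vertical below 0.05 rad and distance of base_box from where it was at the start of the episode below 0.025 m and value of joint timer_key above 2.4 rad); the robot touches nothing.
It fails at once if the dish is pushed more than 30 mm away or tipped over (distance of dish from where it was at the start of the episode above 0.03 m or angle between dish's own z axis and vertical above 0.5 rad).
It fails at once if the jar is pushed more than 30 mm away or tipped over (distance of jar from where it was at the start of the episode above 0.03 m or angle between jar's own z axis and vertical above 0.5 rad).
It fails at once if the paddle is pushed more than 30 mm away or tipped over (distance of paddle from where it was at the start of the episode above 0.03 m or angle between paddle's own z axis and vertical above 0.5 rad).
It also fails if it takes over 72 s, if anything falls off the work surface, if the arm or the gripper's body presses on something with over 40 N, if the wrist force passes 120 N, or if a joint passes its speed limit or range.

## Robot

A 6-joint arm with a two-finger parallel gripper is mounted at the origin on the work surface. World frame = base frame: x ahead of the robot, y to its left, z up, the work surface at z = 0. Lengths are in m, angles in rad, forces in N, time in s.
With the tool pointing down it reaches from about 0.4 to 0.825 m from the base axis. Payload 7 kg.
Tool frame: the origin (TCP) lies at the very end of the fingers, on their centre line; the grasp point (between the pads) lies 19 mm behind it; z points along the fingers, y is the line along which they close (so a half turn about z gives the same grasp; the last joint's range is limited). The gripper opens to 88 mm and grips with 3 to 60 N. Pads are 19 mm wide; open, the fingers measure 130 mm over their backs; the gripper's body (78 mm by 193 mm) begins 47 mm behind the grasp point.
Start: joints at [1.523, 0.359, 0.012, 0, -1.224, -0.288], TCP at [0.222, 0.637, 0.227] pointing down, gripper open.
Joint ranges: [-3.07, 3.07], [-1.43, 2.12], [-1.02, 1.25], [-3.03, 1.67], [-3.05, -0], [-3.03, 3.03]. Speed limits (rad/s): [2.39, 2.39, 3.01, 3.14, 3.14, 3.14].

## Interface

Orientations are given as a unit quaternion [x, y, z, w].
In Python, from station import ctrl gives the robot as it stands.
- The arm moves only by the tool apply_moves, never from a script. Its argument "moves" is text: rows parted by semicolons, each of 5 numbers parted by spaces: the shift along the tool's x, y, z as a fraction of full scale, then the turn about the tool's z as a fraction of full scale, then the opening, from -1 (shut) to 1 (fully open). In form: dx dy dz spin fingers; .... A call has 1 to 10 rows; each row shifts and turns the commanded pose from where the row before left it, along the tool's axes as they then stand; what a row does not reach is not made up. Full scale, the value 1, is 100 cm for a shift and 90 degrees for a turn. A row lasts 1/8 s, in which the tool goes at most 62.5 mm and 10.7 degrees, less where a joint would pass 70% of its speed; a pose out of reach is approached as far as the arm can. A call with a number of a shift or a turn outside -1 to 1 is refused whole. A call with a gripper value outside its range is refused whole. The fingers move at their own pace and stop on an object; "squeeze" is the grip in N (left out, the last holds). Time passes only in rows, so rows that do not move let the fingers close. It gives the time, the measured TCP pose, the force, the opening and the grip force at its end, in the units of the state.
- ctrl.read_state(): the state, without advancing time (a new reading comes with each control period).
- ctrl.capture(name): name is "side" or "top"; returns a dict with "image" (480x640x3 uint8, red, green, blue), "intrinsics" (3x3 intrinsics, pixels), "rvec" (rotation vector, rad) and "tvec" (3), from world to camera coordinates, as OpenCV has them. Camera axes: x right, y down, z forward; pixel columns grow to the right and rows downward; lengths in m; the calibration is good to about 2 mm. A picture is of the moment at which its call begins. There is no depth.
- ctrl.job_done(): hands the job in; it is judged then, once.
The state is a dict: "time": time; "joint_positions": joint angles; "qvel": joint speeds; "joint_efforts": joint torques, N m; "position": TCP position; "tcp_rot": TCP orientation; "force": force on the tool from outside, world axes, zero at the start; "moment": the same for the moment, N m; "gripper_width": opening from 0.0 (shut) to 1.0 (fully open); "finger_force": force on a finger pad.
Only numpy, scipy, OpenCV 4.12 (cv2) and the standard library are available. Lean on these libraries where they do the work, as an engineer would, in place of code of your own. Each camera call takes 0.05 s, during which the arm holds its last target. There are 200 camera calls.

## Working session

There is one attempt and no reset: what is moved stays moved. The work goes in short steps, Python scripts to look and compute and a tool call to move; the robot and the scene stay as the last step left them, time stands still between calls to the robot, and variables do not carry over. Pictures are saved under pics/ and viewed, at most 10 in all, crops included, and the job is handed in when it is done.

Besides the shell and the picture viewer there is one more tool, called after "Call:" in YAML: its name, and indented under it one key for each argument. apply_moves: Moves the arm, as the interface text tells. Shift numbers are shares of 100 cm and turn numbers shares of 90 degrees, none past 1 either way. Its arguments: {"type":"object","properties":{"moves":{"type":"string"},"squeeze":{"type":"number"}},"required":["moves"]}

```bash
mkdir -p pics; ls; cat > h.py <<'E'
import numpy as np, cv2
from station import ctrl
def cap(n):
    c=ctrl.capture(n); K=np.array(c["intrinsics"]);R=cv2.Rodrigues(np.array(c["rvec"],float))[0];t=np.array(c["tvec"],float).ravel()
    return np.array(c["image"]),K,R,t
def ray(u,v,K,R,t):
    d=R.T@np.linalg.inv(K)@np.array([u,v,1.]); return -R.T@t,d
def onz(u,v,z,C):
    o,d=ray(u,v,*C[1:]); return o+d*(z-o[2])/d[2]
def proj(P,C):
    return cv2.projectPoints(np.array(P,float).reshape(-1,3),cv2.Rodrigues(C[2])[0],C[3],C[1],None)[0].reshape(-1,2)
def tri(u1,C1,u2,C2):
    A=[];b=[]
    for u,C in((u1,C1),(u2,C2)):
        o,d=ray(*u,*C[1:]);d/=np.linalg.norm(d);M=np.eye(3)-np.outer(d,d);A.append(M);b.append(M@o)
    return np.linalg.lstsq(np.vstack(A),np.hstack(b),rcond=None)[0]
E
python3 - <<'E'
from h import *
for n in("top","side"):
    C=cap(n); cv2.imwrite(f"pics/{n}0.png",C[0][:,:,::-1]); np.savez(f"{n}0.npz",*C); print(n,-C[2].T@C[3])
s=ctrl.read_state();print(s)
E
```

```text
pics
top [0.36968361 0.10739294 1.16148542]
side [ 0.28908409 -0.80627552  0.79283247]
{'time': 0.1, 'joint_positions': array([ 1.52309593e+00,  3.59315696e-01,  1.11814403e-02, -3.12771344e-04,
       -1.22411992e+00, -2.88121001e-01]), 'qvel': array([-0.00171984, -0.00182883,  0.003061  ,  0.00245655,  0.00010284,
        0.00046883]), 'joint_efforts': array([-1.34495429e-03, -5.84163022e+01,  2.93752491e+01,  7.01544061e+00,
        1.01457830e-02, -5.13200575e-05]), 'position': array([0.22230977, 0.63688446, 0.22572882]), 'tcp_rot': array([ 9.85926916e-01, -1.67175245e-01, -5.85684812e-05,  7.41298526e-04]), 'force': array([-0.28810463, -0.72640462,  1.04374207]), 'moment': array([-0.02800726, -0.00187588, -0.01863631]), 'finger_force': 0.0, 'gripper_width': 1.0007155121312723}
```

View pics/top0.png

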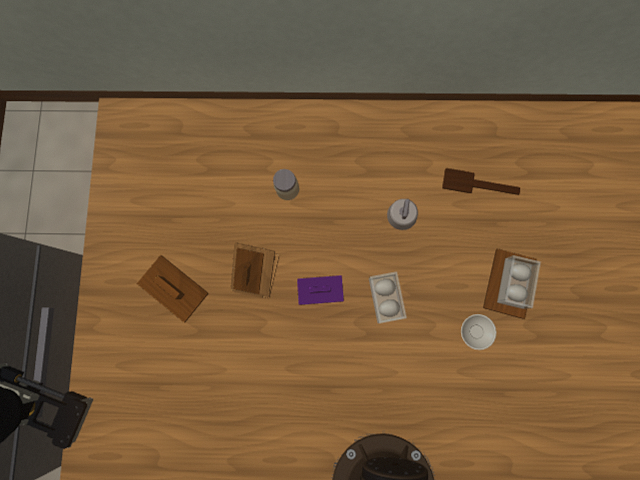

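View pics/side0.png

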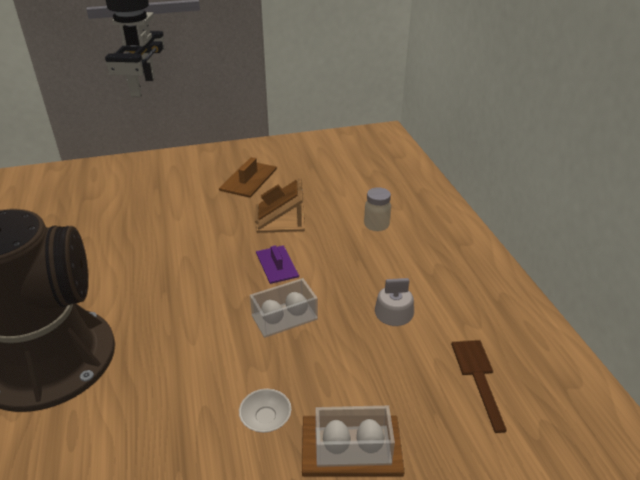

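The top view shows the robot base at (385,480), base box on board at (513,283), loose box at (388,297), timer at (403,213), dish at (478,331), jar at (286,184) and paddle at (480,182).
Lid-like things in the top view:
- (172,288): brown, flat on the shelf, larger.
- (250,270): brown, on the sloping rest.
- (320,290): purple.

Purple is excluded. Of the two brown ones, the one on the rest at (250,270) looks smaller and fits the description, so I'll confirm it in a crop.

```bash
python3 - <<'E'
import cv2,numpy as np
t=cv2.imread("pics/top0.png");s=cv2.imread("pics/side0.png")
def cr(i,x,y,w,h,W,H): return cv2.resize(i[y:y+h,x:x+w],(W,H),interpolation=cv2.INTER_CUBIC)
a=cr(t,130,230,160,100,480,300); b=cr(s,210,150,107,100,320,300)
c=cr(t,360,180,190,150,380,300);d=cr(s,240,270,210,150,420,300)
cv2.imwrite("pics/m1.png",np.vstack([np.hstack([a,b]),np.hstack([c,d])]))
E
```

```text
(no output)
```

View pics/m1.png

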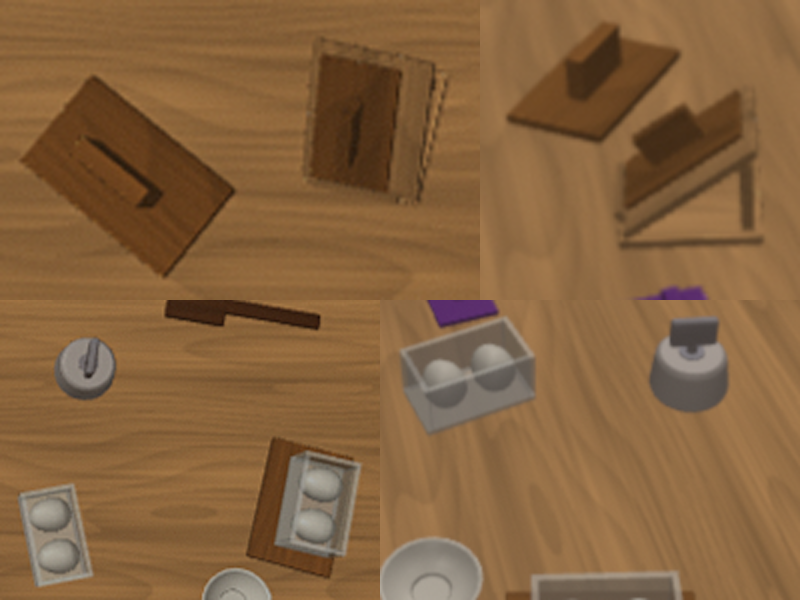

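The crop confirms it: the brown lid on the rest is clearly smaller than the flat one at (172,288), and its low edge faces the robot. Next I enlarge the box rims to pick corners.

```bash
python3 - <<'E'
import cv2,numpy as np
t=cv2.imread("pics/top0.png");s=cv2.imread("pics/side0.png")
def cr(i,x,y,w,h,k):
    o=cv2.resize(i[y:y+h,x:x+w],None,fx=k,fy=k,interpolation=cv2.INTER_CUBIC)
    for u in range(-(-x//10)*10,x+w,10): cv2.line(o,(int((u-x+.5)*k),0),(int((u-x+.5)*k),6),(0,0,255) if u%50 else (255,0,0),1)
    for v in range(-(-y//10)*10,y+h,10): cv2.line(o,(0,int((v-y+.5)*k)),(6,int((v-y+.5)*k)),(0,0,255) if v%50 else (255,0,0),1)
    return o
A=np.hstack([cr(t,364,268,44,60,6),cr(t,495,248,50,60,6),cr(t,228,238,38,60,6)])
B=np.hstack([cr(s,246,278,76,60,4),cr(s,310,400,90,60,4),cr(s,250,170,34,60,4)])
print(A.shape,B.shape)
o=np.zeros((600,800,3),np.uint8);o[:360,:A.shape[1]]=A;o[360:,:min(800,B.shape[1])]=B[:,:800]
cv2.imwrite("pics/m2.png",o)
E
```

```text
(360, 792, 3) (240, 800, 3)
```

View pics/m2.png

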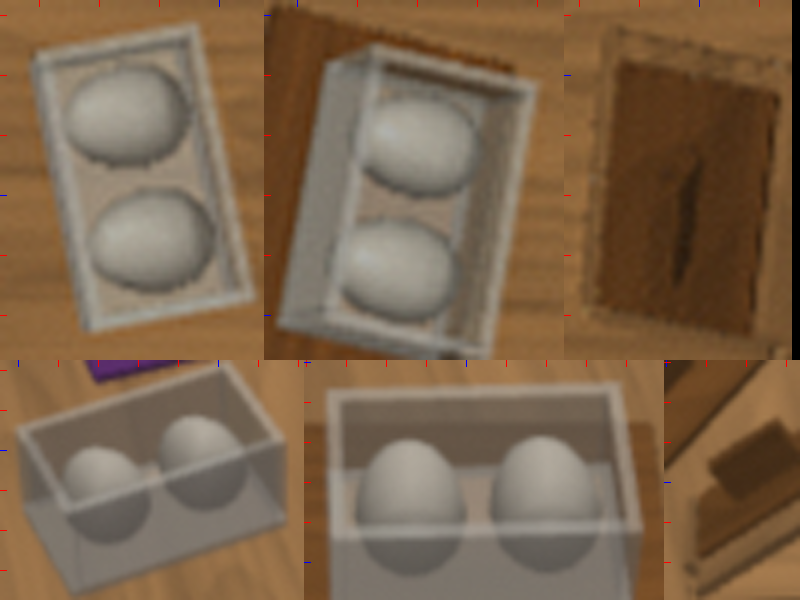

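The crops show clean rim corners for both boxes and the lid's plate corners on the rest. I'll fit rectangles to the picked corners.

```bash
cat >> h.py <<'E'
def load(n): return list(np.load(n+".npz").values())
E
python3 - <<'E'
from h import *
T=load("top0");S=load("side0")
def P(l,x,y,k): return [(x+a/k-.5,y+b/k-.5) for a,b in l]
Lt=P([(38,57),(197,24),(255,297),(88,330)],364,268,6)
Bt=P([(108,44),(274,84),(226,355),(61,318)],495,248,6)
Ls=P([(20,68),(232,4),(283,80),(70,148)],246,278,4)  # far-left(-x,+y), far-right, right near, near-left
Bs=P([(24,30),(314,25),(336,170),(28,172)],310,400,4)
# top corner order TL(+x,+y) TR(+x,-y) BR(-x,-y) BL(-x,+y);  side order (-x,+y),(+x,+y),(+x,-y),(-x,-y)
def fit(W,name):
    W=np.array(W)[:,:2]; c=W.mean(0); d=(W[0]+W[1]-W[2]-W[3])/2; e=(W[0]+W[3]-W[1]-W[2])/2
    print(name,"c",c.round(4),"len",np.linalg.norm(d).round(4),np.linalg.norm(e).round(4),"yaw",np.degrees([np.arctan2(d[1],d[0]),np.arctan2(-e[0],e[1])]).round(2))
for nm,t,s,z in(("loose",Lt,Ls,.055),("base",Bt,Bs,.067)):
    so=[s[1],s[2],s[3],s[0]]
    fit([onz(*p,z,T) for p in t],nm+" top"); fit([onz(*p,z,S) for p in so],nm+" side")
    X=[tri(a,T,b,S) for a,b in zip(t,so)]; fit(X,nm+" tri"); print(np.array(X)[:,2].round(4))
# lid by tri not possible; cast to tilted plane later
lt=P([(618-564,62),(780-564,95),(755-564,335),(605-564,308)],228,238,6)
for p in lt: print("lid",np.round(p,1),[onz(*p,z,T)[:2].round(4) for z in(.03,.09)])
for z,p in((.085,(398,206)),(.045,(403,213))): print(onz(*p,z,T))
E
```

```text
loose top c [ 0.4317 -0.0093] len 0.1071 0.0647 yaw [11.04 12.24]
loose side c [ 0.4336 -0.0057] len 0.107 0.0597 yaw [10.47 11.13]
loose tri c [ 0.4323 -0.009 ] len 0.1069 0.0636 yaw [10.94 11.02]
[0.0563 0.059  0.061  0.0562]
base top c [ 0.4727 -0.3188] len 0.1079 0.0641 yaw [-12.58 -12.54]
base side c [ 0.4719 -0.3146] len 0.1089 0.0616 yaw [-13.75 -13.1 ]
base tri c [ 0.4717 -0.3172] len 0.1082 0.063 yaw [-12.95 -13.12]
[0.0686 0.071  0.0732 0.0707]
lid [236.5 247.8] [array([0.5461, 0.3546]), array([0.5368, 0.3415])]
lid [263.5 253.3] [array([0.5335, 0.2882]), array([0.5249, 0.2787])]
lid [259.3 293.3] [array([0.4367, 0.2944]), array([0.4332, 0.2845])]
lid [234.3 288.8] [array([0.4466, 0.3549]), array([0.4425, 0.3418])]
[ 0.64180594 -0.03132067  0.085     ]
[ 0.63465978 -0.04841741  0.045     ]
```

```bash
cat >> h.py <<'E'
from scipy.spatial.transform import Rotation
def pose():
    s=ctrl.read_state(); x=Rotation.from_quat(s["tcp_rot"]).as_matrix()
    return s["position"],np.degrees(np.arctan2(x[1,0],x[0,0])),s,x
def plan(*wps):
    p,psi,s,R=pose(); print("now",p.round(4),"psi",psi.round(2),"tilt",np.degrees(np.arccos(-R[2,2])).round(2),"q6",np.degrees(s["joint_positions"][5]).round(1),"t",s["time"])
    for x,y,z,a in wps:
        a=psi if a is None else a; sp=-(a-psi); psi=a; c,q=np.cos(np.radians(psi)),np.sin(np.radians(psi))
        d=np.array([x,y,z])-p; p=np.array([x,y,z]); v=np.array([c*d[0]+q*d[1], q*d[0]-c*d[1], -d[2]])
        print("spin total",round(sp/90,4),"then shift",v.round(4),"len",np.linalg.norm(v).round(3))
E
python3 - <<'E'
from h import *
plan((.432,-.009,.2,11.2),(.432,-.009,.025,None))
E
```

```text
now [0.2223 0.6369 0.2257] psi -19.25 tilt 0.09 q6 -16.5 t 0.1
spin total -0.3383 then shift [0.0802 0.6743 0.0257] len 0.68
spin total -0.0 then shift [0.    0.    0.175] len 0.175
```

Call:
apply_moves:
  moves: "0 0 0 -0.1128 1; 0 0 0 -0.1128 1; 0 0 0 -0.1127 1; 0.0057 0.0482 0 0 1; 0.0057 0.0482 0 0 1; 0.0057 0.0482 0 0 1; 0.0057 0.0482 0 0 1; 0.0057 0.0482 0 0 1; 0.0057 0.0482 0 0 1; 0.0057 0.0482 0 0 1"
  squeeze: 20

```text
time: 1.35
position: [0.3273, 0.3123, 0.2264]
tcp_rot: [0.995, 0.098, -0.0, 0.0]
force: [1.5, -0.7, 0.1]
gripper_width: 1.003
finger_force: 0.0
```

Call:
apply_moves:
  moves: "0.0057 0.0482 0.0037 0 1; 0.0057 0.0482 0.0037 0 1; 0.0057 0.0482 0.0037 0 1; 0.0057 0.0482 0.0037 0 1; 0.0057 0.0482 0.0037 0 1; 0.0057 0.0482 0.0037 0 1; 0.006 0.0477 0.0035 0 1; 0 0 0 0 1; 0 0 0 0 1"

```text
time: 2.48
position: [0.4318, -0.0088, 0.2006]
tcp_rot: [0.995, 0.097, -0.0, 0.0]
force: [0.5, 0.1, 0.4]
gripper_width: 1.001
finger_force: 0.0
```

```bash
python3 - <<'E'
from h import *
plan((.432,-.009,.14,11.2),(.432,-.009,.025,11.2))
E
```

```text
now [ 0.4318 -0.0088  0.2006] psi 11.14 tilt 0.03 q6 76.0 t 2.475
spin total -0.0007 then shift [0.0001 0.0002 0.0606] len 0.061
spin total -0.0 then shift [0.    0.    0.115] len 0.115
```

Call:
apply_moves:
  moves: "0 0 0.05 0 1; 0 0 0.05 0 1; 0 0 0.04 0 1; 0 0 0.0256 0 1; 0 0 0.01 0 1; 0 0 0 0 0.4; 0 0 0 0 0.3; 0 0 0 0 0.2; 0 0 0 0 0.2; 0 0 0 0 0.2"
  squeeze: 20

```text
time: 3.72
position: [0.4328, -0.0082, 0.0262]
tcp_rot: [0.995, 0.098, 0.001, -0.0]
force: [-1.4, 2.3, 7.3]
gripper_width: 0.729
finger_force: 20.0
```

```bash
python3 - <<'E'
from h import *
plan((.432,-.009,.15,11.2),(.472,-.318,.15,-12.8))
print(pose()[2]["gripper_width"]*88,pose()[2]["finger_force"],np.degrees(pose()[2]["joint_positions"]).round(1))
E
```

```text
now [ 0.4328 -0.0082  0.0262] psi 11.22 tilt 0.12 q6 76.0 t 3.725
spin total 0.0002 then shift [-0.001   0.0006 -0.1238] len 0.124
spin total 0.2667 then shift [ 0.1075  0.2925 -0.    ] len 0.312
64.11025188464744 19.99937742948532 [ 25.2  12.1 -43.6  -0.  -34.2  76. ]
```

Call:
apply_moves:
  moves: "0 0 -0.02 0 0.2; 0 0 -0.035 0 0.2; 0 0 -0.035 0 0.2; 0 0 0 0.0889 0.2; 0 0 0 0.0889 0.2; 0 0 0 0.0889 0.2; 0.027 0.0365 0 0 0.2; 0.027 0.0365 0 0 0.2; 0.027 0.0365 0 0 0.2; 0.0265 0.0365 0 0 0.2"

```text
time: 4.97
position: [0.5046, -0.1762, 0.1153]
tcp_rot: [0.994, -0.112, -0.0, -0.0]
force: [0.4, 0.5, -2.4]
gripper_width: 0.731
finger_force: 20.0
```

Call:
apply_moves:
  moves: "0 0.0365 0 0 0.2; 0 0.0365 0 0 0.2; 0 0.0365 0 0 0.2; 0 0.037 0 0 0.2; 0 0 0 0 0.2; 0 0 0 0 0.2"

```text
time: 5.72
position: [0.4716, -0.3176, 0.1151]
tcp_rot: [0.994, -0.112, -0.0, -0.0]
force: [1.4, 0.4, -3.3]
gripper_width: 0.728
finger_force: 20.0
```

```bash
python3 - <<'E'
from h import *
plan((.472,-.318,.116,-12.8))
print(pose()[2]["gripper_width"]*88,pose()[2]["finger_force"])
T=cap("top");S=cap("side")
np.savez("top1.npz",*T);np.savez("side1.npz",*S)
def cr(i,x,y,w,h,k):
    o=cv2.resize(i[y:y+h,x:x+w,::-1],None,fx=k,fy=k,interpolation=cv2.INTER_CUBIC)
    for u in range(-(-x//10)*10,x+w,10): cv2.line(o,(int((u-x+.5)*k),0),(int((u-x+.5)*k),6),(0,0,255) if u%50 else (255,0,0),1)
    for v in range(-(-y//10)*10,y+h,10): cv2.line(o,(0,int((v-y+.5)*k)),(6,int((v-y+.5)*k)),(0,0,255) if v%50 else (255,0,0),1)
    return o
cv2.imwrite("pics/m3.png",np.hstack([cr(T[0],480,225,75,110,5),cr(S[0],300,330,100,137,4)]))
E
```

```text
now [ 0.4716 -0.3176  0.1151] psi -12.86 tilt 0.04 q6 91.4 t 5.725
spin total -0.0007 then shift [ 0.0005  0.0003 -0.0009] len 0.001
64.03844576095884 19.99683916568756Traceback (most recent call last):
  File "<stdin>", line 11, in <module>
    return _nx.concatenate(arrs, 1, dtype=dtype, casting=casting)
           ~~~~~~~~~~~~~~~^^^^^^^^^^^^^^^^^^^^^^^^^^^^^^^^^^^^^^^
ValueError: all the input array dimensions except for the concatenation axis must match exactly, but along dimension 0, the array at index 0 has size 550 and the array at index 1 has size 548
```

```bash
cat >> h.py <<'E'
def cr(i,x,y,w,h,k):
    o=cv2.resize(np.ascontiguousarray(i[y:y+h,x:x+w,::-1]),None,fx=k,fy=k,interpolation=cv2.INTER_CUBIC)
    for u in range(-(-x//10)*10,x+w,10): cv2.line(o,(int((u-x+.5)*k),0),(int((u-x+.5)*k),6),(0,0,255) if u%50 else (255,0,0),1)
    for v in range(-(-y//10)*10,y+h,10): cv2.line(o,(0,int((v-y+.5)*k)),(6,int((v-y+.5)*k)),(0,0,255) if v%50 else (255,0,0),1)
    return o
def mont(name,*cs):
    H=max(c.shape[0] for c in cs); cv2.imwrite(name,np.hstack([cv2.copyMakeBorder(c,0,H-c.shape[0],0,0,cv2.BORDER_CONSTANT) for c in cs]))
E
python3 - <<'E'
from h import *
T=load("top1");S=load("side1")
mont("pics/m3.png",cr(T[0],480,225,75,110,5),cr(S[0],300,330,100,137,4))
E
```

```text
(no output)
```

View pics/m3.png

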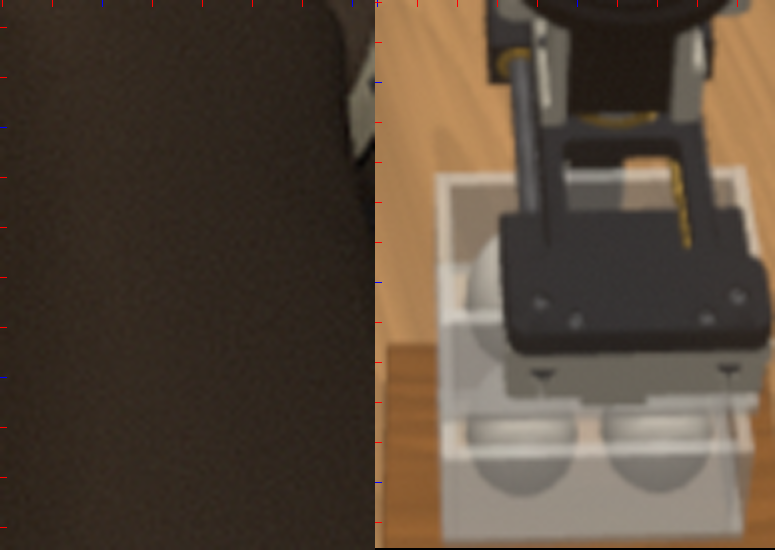

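```bash
python3 - <<'E'
from h import *
S=load("side1");p,psi,s,R=pose()
def P(a,b): return (300+(a-375)/4-.5,330+b/4-.5)
z=.1151-.0262+.055
L=[P(440,178),P(745,172),P(438,322)]
for q in L: print("upper rim",onz(*q,z,S)[:2].round(4))
for q in [P(442,455),P(748,445)]: print("base rim",onz(*q,.067,S)[:2].round(4))
def box(c,yaw,z):
    a=np.radians(yaw);ux=np.array([np.cos(a),np.sin(a)]);uy=np.array([-ux[1],ux[0]])
    return [np.r_[c+sx*.055*ux+sy*.032*uy,z] for sx,sy in((-1,1),(1,1),(1,-1),(-1,-1))]
def back(P): P=proj(P,S); return np.c_[(P[:,0]+.5-300)*4+375,(P[:,1]+.5-330)*4].round(0)
print(back(box(p[:2],psi,z))); print(back(box(np.array([.472,-.318]),-12.8,.067)))
E
```

```text
upper rim [ 0.426  -0.2739]
upper rim [ 0.5313 -0.2985]
upper rim [ 0.4099 -0.3332]
base rim [ 0.4114 -0.3323]
base rim [ 0.5174 -0.3557]
[[439. 178.]
 [748. 170.]
 [774. 319.]
 [444. 328.]]
[[440. 316.]
 [733. 308.]
 [757. 458.]
 [445. 466.]]
```

The side view shows the upper box, with its rim's far corners at crop (440,178) and (745,172), lined up with where the gripper should be to about 1 mm and square over the base box. Lowering.

Call:
apply_moves:
  moves: "0.0005 0.0002 0.008 0 0.2; 0 0 0.007 0 0.2; 0 0 0.003 0 0.2; 0 0 0.002 0 0.2; 0 0 0.001 0 0.2; 0 0 0.0005 0 0.2; 0 0 0 0 0.2; 0 0 0 0 0.2"

```text
time: 6.82
position: [0.4726, -0.318, 0.0939]
tcp_rot: [0.994, -0.112, 0.0, 0.0]
force: [-0.4, 0.3, -2.7]
gripper_width: 0.73
finger_force: 20.0
```

Call:
apply_moves:
  moves: "0 0 0.0007 0 0.2; 0 0 0 0 0.2; 0 0 0 0 0.2"

```text
time: 7.2
position: [0.4726, -0.318, 0.0934]
tcp_rot: [0.994, -0.111, 0.0, 0.0]
force: [-1.3, 0.9, 1.6]
gripper_width: 0.73
finger_force: 20.0
```

Call:
apply_moves:
  moves: "0 0 0 0 1; 0 0 0 0 1; 0 0 0 0 1; 0 0 -0.01 0 1; 0 0 -0.02 0 1; 0 0 -0.04 0 1; 0 0 -0.04 0 1; 0 0 -0.02 0 1; 0 0 0 -0.035 1"

```text
time: 8.32
position: [0.4736, -0.3184, 0.2262]
tcp_rot: [0.997, -0.083, 0.002, 0.001]
force: [0.4, -0.2, -0.1]
gripper_width: 1.002
finger_force: 0.0
```

```bash
python3 - <<'E'
from h import *
T=load("top0");S=load("side0")
plan((.473,.3207,.2,-9.7))
a=np.radians(-9.7);t=np.radians(35);u=np.array([np.cos(a),np.sin(a),0]);Y=np.array([-u[1],u[0],0]);X=u*np.cos(t)+np.array([0,0,np.sin(t)]);N=np.cross(X,Y)
c=np.array([.4868,.3183,.0545])
pts=[c+sx*.025*X+sy*.006*Y+n*N for n in(.028,0) for sx,sy in((-1,1),(1,1),(1,-1),(-1,-1))]
pl=[c+sx*.055*X+sy*.032*Y for sx,sy in((-1,1),(1,1),(1,-1),(-1,-1))]
np.set_printoptions(suppress=True)
for n,C,o in(("top",T,(564,0,228,238,6)),("side",S,(664,360,250,170,4))):
    f=lambda P:[tuple(np.round([(p[0]+.5-o[2])*o[4]+o[0],(p[1]+.5-o[3])*o[4]+o[1]]).astype(int).tolist()) for p in proj(P,C)]
    print(n,"handle",f(pts),"plate",f(pl))
E
```

```text
now [ 0.4736 -0.3184  0.2262] psi -9.57 tilt 0.27 q6 94.7 t 8.325
spin total 0.0014 then shift [-0.1083 -0.6299  0.0262] len 0.64
top handle [(650, 289), (658, 178), (689, 183), (681, 295), (671, 254), (679, 144), (709, 150), (700, 260)] plate [(603, 306), (618, 64), (780, 94), (758, 335)]
side handle [(709, 468), (778, 422), (779, 433), (709, 479), (739, 500), (807, 455), (808, 466), (739, 512)] plate [(698, 502), (847, 404), (853, 463), (699, 564)]
```

Call:
apply_moves:
  moves: "-0.0083 -0.0485 0 0 1; -0.0083 -0.0485 0 0 1; -0.0083 -0.0485 0 0 1; -0.0083 -0.0485 0 0 1; -0.0083 -0.0485 0 0 1; -0.0083 -0.0485 0 0 1; -0.0083 -0.0485 0 0 1; -0.0083 -0.0485 0 0 1; -0.0083 -0.0485 0 0 1; -0.0083 -0.0485 0 0 1"

```text
time: 9.57
position: [0.4719, 0.1758, 0.2241]
tcp_rot: [0.996, -0.084, 0.001, -0.0]
force: [0.5, 0.2, -0.1]
gripper_width: 1.002
finger_force: 0.0
```

Call:
apply_moves:
  moves: "-0.0083 -0.0485 0 0 0; -0.0083 -0.0485 0.01 0 0; -0.0083 -0.0485 0.01 0 0; 0 0 0 0 0; 0 0 0 0 0"

```text
time: 10.2
position: [0.4717, 0.3217, 0.2033]
tcp_rot: [0.996, -0.084, -0.0, 0.0]
force: [0.0, -0.3, 0.5]
gripper_width: 0.523
finger_force: 0.0
```

```bash
python3 - <<'E'
from h import *
plan((.473,.3207,.12,-9.7),(.473,.3207,.0554,-9.7))
T=cap("top");S=cap("side");np.savez("top2.npz",*T);np.savez("side2.npz",*S)
mont("pics/m4.png",cr(T[0],480,240,70,80,6),cr(S[0],300,340,94,120,4))
E
```

```text
now [0.4717 0.3217 0.2033] psi -9.61 tilt 0.02 q6 26.5 t 10.2
spin total 0.001 then shift [0.0015 0.0007 0.0833] len 0.083
spin total -0.0 then shift [ 0.     -0.      0.0646] len 0.065
```

View pics/m4.png

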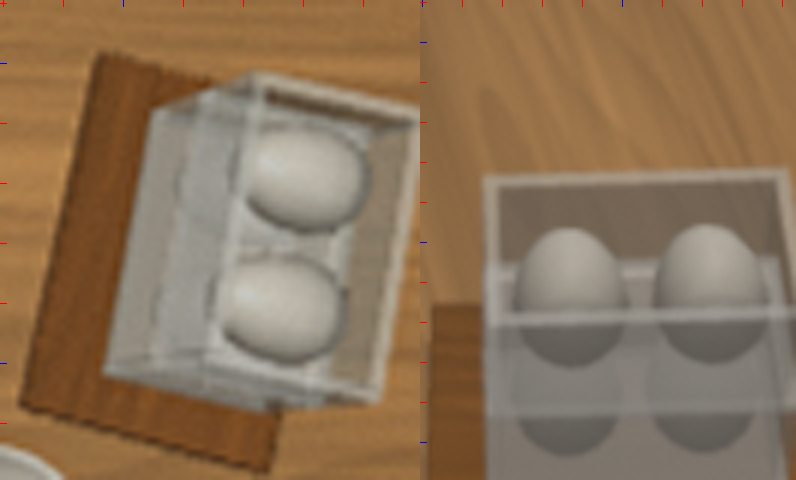

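```bash
python3 - <<'E'
from h import *
T=load("top2");S=load("side2")
f=lambda a,b:(480+a/6-.5,240+b/6-.5)
a=onz(*f(253,76),.122,T);b=onz(*f(382,402),.122,T);d=a-b
print((a+b)/2,np.linalg.norm(d), "exp diag",np.hypot(.11,.064),"yaw",np.degrees(np.arctan2(d[1],d[0])-np.arctan2(.032,.055)))
g=lambda a,b:(300+(a-420)/4-.5,340+b/4-.5)
print([onz(*g(*q),.122,S)[:2].round(4) for q in((484,178),(786,172))],"base0 far",[onz(310+x/4-.5,400+y/4-.5,.067,S)[:2].round(4) for x,y in((24,30),(314,25))])
E
```

```text
[ 0.47145636 -0.31925377  0.122     ] 0.12540654879892182 exp diag 0.12726350615946427 yaw -11.395859876147318
[array([ 0.4256, -0.2737]), array([ 0.5316, -0.2984])] base0 far [array([ 0.4259, -0.272 ]), array([ 0.5318, -0.2971])]
```

The stack looks square: upper-rim and base-rim corners agree within about 2 mm in both views. Now I go down to the lid's handle.

Call:
apply_moves:
  moves: "0.0015 0.0007 0.04 0 0; 0 0 0.04 0 0; 0 0 0.03 0 0; 0 0 0.018 0 0; 0 0 0.012 0 0; 0 0 0.006 0 0; 0 0 0.002 0 0; 0 0 0 0 0"

```text
time: 11.3
position: [0.4734, 0.321, 0.0556]
tcp_rot: [0.996, -0.084, 0.0, -0.0]
force: [-0.2, -0.3, 0.9]
gripper_width: 0.504
finger_force: 0.0
```

```bash
python3 - <<'E'
from h import *
plan((.473,.3207,.0554,-9.7)); print(pose()[2]["force"])
E
```

```text
now [0.4734 0.321  0.0556] psi -9.64 tilt 0.05 q6 26.6 t 11.3
spin total 0.0006 then shift [-0.0004  0.0004  0.0002] len 0.001
[-0.23311836 -0.29980538  0.86763911]
```

Call:
apply_moves:
  moves: "0 0 0 0 -0.4; 0 0 0 0 -0.7; 0 0 0 0 -0.9; 0 0 0 0 -0.9; 0 0 0 0 -0.9; 0 0 0 0 -0.9; 0 0 -0.005 0 -0.9; 0 0 -0.015 0 -0.9; 0 0 -0.03 0 -0.9; 0 0 -0.03 0 -0.9"
  squeeze: 12

```text
time: 12.55
position: [0.4731, 0.3206, 0.1367]
tcp_rot: [0.996, -0.084, 0.0, 0.0]
force: [0.1, -0.9, -1.2]
gripper_width: 0.135
finger_force: 12.0
```

```bash
python3 - <<'E'
from h import *
print(pose()[2]["gripper_width"]*88,pose()[2]["finger_force"])
plan((.45,-.04,.15,-9.64))
E
```

```text
11.905858029210117 11.966992914676666
now [0.4731 0.3206 0.1367] psi -9.64 tilt 0.01 q6 26.6 t 12.55
spin total 0.0 then shift [ 0.0376  0.3593 -0.0133] len 0.362
```

Call:
apply_moves:
  moves: "0.0042 0.04 -0.003 0 -0.9; 0.0042 0.04 -0.003 0 -0.9; 0.0042 0.04 -0.003 0 -0.9; 0.0042 0.04 -0.003 0 -0.9; 0.0042 0.04 0 0 -0.9; 0.0042 0.04 0 0 -0.9; 0.0042 0.04 0 0 -0.9; 0.0042 0.04 0 0 -0.9; 0.004 0.039 0 0 -0.9; 0 0 0 0 -0.9"

```text
time: 13.8
position: [0.4495, -0.0414, 0.1479]
tcp_rot: [0.996, -0.086, 0.0, -0.0]
force: [0.2, 0.2, -0.6]
gripper_width: 0.138
finger_force: 12.0
```

```bash
python3 - <<'E'
from h import *
plan((.45,-.04,.011,-9.64))
S=cap("side")
o=cr(S[0],240,240,130,110,6);cv2.imwrite("pics/m5.png",o)
E
```

```text
now [ 0.4495 -0.0414  0.1479] psi -9.82 tilt 0.02 q6 60.3 t 13.8
spin total -0.002 then shift [ 0.0002 -0.0015  0.1369] len 0.137
```

View pics/m5.png

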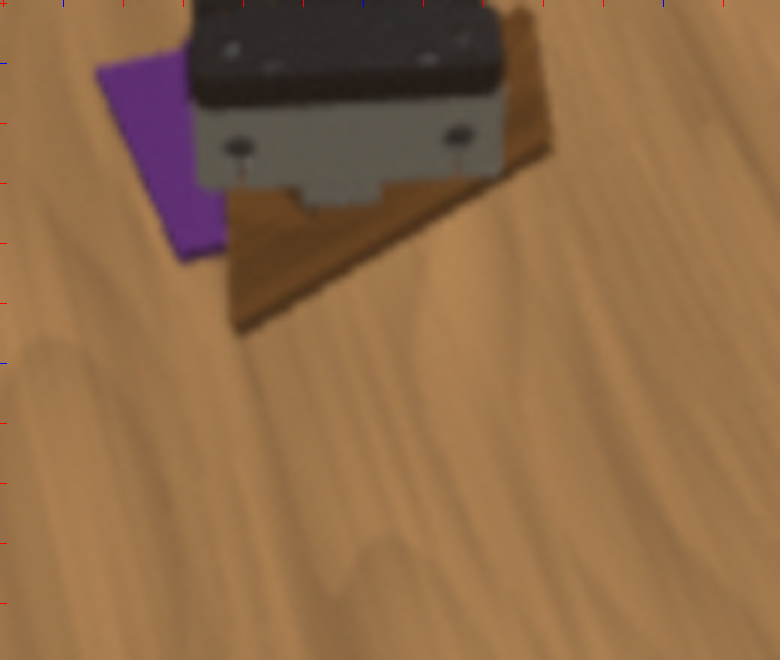

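The side view shows the lid hanging in the grip, still tipped with its low edge at (235,330) in the crop and the shelf clear underneath. I'll press it flat on the shelf with a light grip.

Call:
apply_moves:
  moves: "0 0 0.03 0 -0.9; 0 0 0.04 0 -0.9; 0 0 0.025 0 -0.9; 0 0 0.01 0 -0.9; 0 0 0 0 -0.9"

```text
time: 14.48
position: [0.4502, -0.039, 0.0422]
tcp_rot: [0.996, -0.084, -0.0, 0.0]
force: [1.0, 0.3, 0.1]
gripper_width: 0.136
finger_force: 12.0
```

Call:
apply_moves:
  moves: "0 0 0 0 -0.9; 0 0 0.005 0 -0.9; 0 0 0.005 0 -0.9; 0 0 0.005 0 -0.9; 0 0 0.005 0 -0.9"
  squeeze: 4

```text
time: 15.1
position: [0.45, -0.0395, 0.0217]
tcp_rot: [0.996, -0.084, -0.0, 0.0]
force: [1.6, 0.8, 1.0]
gripper_width: 0.138
finger_force: 4.0
```

Call:
apply_moves:
  moves: "0 0 0.004 0 -0.9; 0 0 0.003 0 -0.9; 0 0 0.002 0 -0.9; 0 0 0.001 0 -0.9; 0 0 0 0 -0.9"

```text
time: 15.72
position: [0.4498, -0.0395, 0.0119]
tcp_rot: [0.996, -0.084, -0.0, 0.0]
force: [-0.8, 0.1, -1.3]
gripper_width: 0.138
finger_force: 4.0
```

Call:
apply_moves:
  moves: "0 0 0.001 0 -0.9; 0 0 0.001 0 -0.9; 0 0 0 0 -0.9; 0 0 0 0 -0.9"

```text
time: 16.23
position: [0.45, -0.0395, 0.01]
tcp_rot: [0.996, -0.084, -0.0, 0.0]
force: [0.1, 0.5, 0.5]
gripper_width: 0.138
finger_force: 4.0
```

Call:
apply_moves:
  moves: "0 0 0 0 -0.3; 0 0 0 0 -0.3; 0 0 0 0 -0.3; 0 0 -0.02 0 -0.3; 0 0 -0.04 0 -0.3; 0 0 -0.04 0 -0.3; 0 -0.05 0 0 -0.3; 0 -0.05 0 0 -0.3; 0 -0.05 0 0 -0.3; 0 -0.05 0 0 -0.3"

```text
time: 17.48
position: [0.4836, 0.1594, 0.1102]
tcp_rot: [0.996, -0.084, 0.0, -0.0]
force: [0.3, -0.3, 0.4]
gripper_width: 0.348
finger_force: 0.0
```

Call:
apply_moves:
  moves: "0 -0.05 0 0 -0.3; 0 0 0 0 -0.3"

```text
time: 17.73
position: [0.4926, 0.2101, 0.1098]
tcp_rot: [0.997, -0.083, 0.0, -0.0]
force: [-0.7, -0.5, -0.4]
gripper_width: 0.351
finger_force: 0.0
```

```bash
python3 - <<'E'
from h import *
plan((.45,-.04,.12,-9.64))
T=cap("top");S=cap("side");np.savez("top3.npz",*T);np.savez("side3.npz",*S)
mont("pics/m6.png",cr(T[0],375,190,70,120,5),cr(S[0],255,245,110,110,4))
E
```

```text
now [0.4926 0.2101 0.1098] psi -9.47 tilt 0.03 q6 36.4 t 17.725
spin total 0.0019 then shift [-2.000e-04  2.537e-01 -1.020e-02] len 0.254
```

View pics/m6.png

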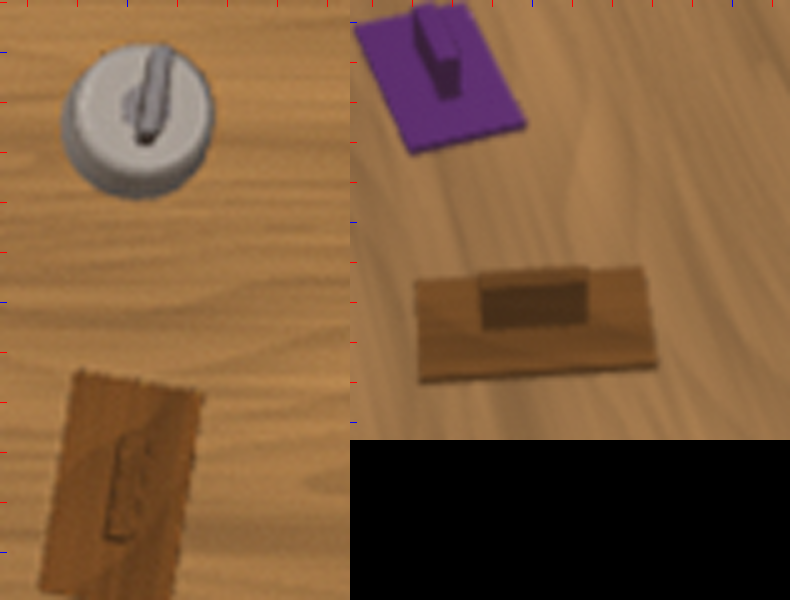

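The lid lies flat and handle up. Its plate is the brown quad at the crop's lower left, and the key's wing runs from (163,47) to (147,133). I'll measure both with masks.

```bash
python3 - <<'E'
from h import *
T=load("top3");S=load("side3");I=T[0]
hsv=cv2.cvtColor(I,cv2.COLOR_RGB2HSV)
sub=(slice(255,325),slice(370,430))
v=hsv[...,2][sub]; th,m=cv2.threshold(v,0,255,cv2.THRESH_BINARY_INV+cv2.THRESH_OTSU)
m=cv2.morphologyEx(m,cv2.MORPH_CLOSE,np.ones((7,7)));m=cv2.morphologyEx(m,cv2.MORPH_OPEN,np.ones((3,3)))
c=max(cv2.findContours(m,0,2)[0],key=cv2.contourArea)
W=np.array([onz(p[0][0]+370,p[0][1]+255,.005,T)[:2] for p in c],np.float32)
print(th,"lid top",cv2.minAreaRect(W*1000))
# manual corners
f=lambda a,b,k=5,x=375,y=190:(x+a/k-.5,y+b/k-.5)
for q in((78,370),(204,391),(40,592)): print("corner",onz(*f(*q),.006,T)[:2].round(4))
g=lambda a,b:(255+(a-350)/4-.5,245+b/4-.5)
s=[onz(*g(*q),.006,S)[:2] for q in((415,280),(640,267),(656,366),(420,380))];print("side",np.round(s,4),np.mean(s,0))
print("timer c",onz(*f(143,109),.045,T)[:2],"wing ends",onz(*f(163,47),.085,T)[:2],onz(*f(148,132),.085,T)[:2])
# wing from side view corners to come
print(proj([[.635,-.04,.071],[.64,-.03,.085]],S))
mont("pics/m7.png",cr(S[0],360,270,60,60,7),cr(I,385,190,40,50,9))
E
```

```text
136.0 lid top ((456.2364807128906, -42.39772415161133), (67.1951675415039, 113.22093200683594), 81.71562194824219)
corner [ 0.5161 -0.021 ]
corner [ 0.5066 -0.0827]
corner [ 0.4075 -0.0021]
side [[ 0.4084  0.0021]
 [ 0.515  -0.0165]
 [ 0.5047 -0.0813]
 [ 0.398  -0.0625]] [ 0.45650512 -0.03953913]
timer c [ 0.63888295 -0.04869839] wing ends [ 0.65918373 -0.05274392] [ 0.61826981 -0.04532871]
[[392.66876156 283.1368033 ]
 [393.88669772 273.61815376]]
```

View pics/m7.png

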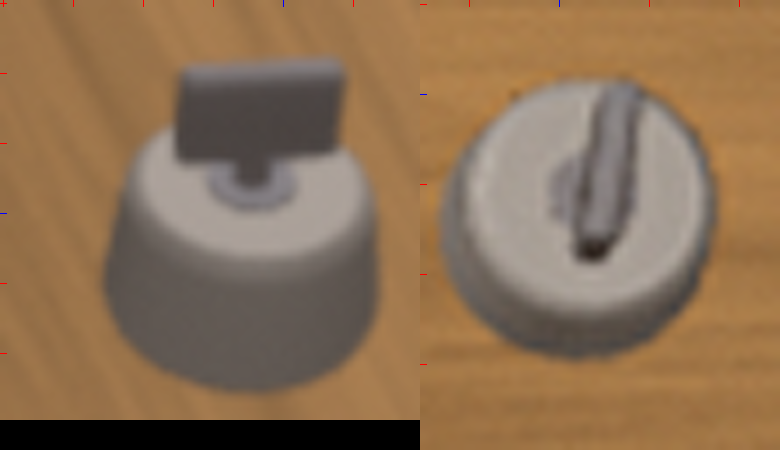

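```bash
python3 - <<'E'
from h import *
plan((.4566,-.0415,.11,-9.1),(.4566,-.0415,.010,-9.1))
E
```

```text
now [0.4915 0.2072 0.1096] psi -9.59 tilt 0.07 q6 36.5 t 17.825
spin total -0.0055 then shift [ 0.0049  0.2511 -0.0004] len 0.251
spin total -0.0 then shift [ 0.  -0.   0.1] len 0.1
```

Call:
apply_moves:
  moves: "0 0 0 -0.0055 -0.3; 0.001 0.0502 0 0 -0.3; 0.001 0.0502 0 0 -0.3; 0.001 0.0502 0 0 -0.3; 0.001 0.0502 0 0 -0.3; 0.001 0.0502 0 0 -0.3; 0 0 0.03 0 -0.3; 0 0 0.03 0 -0.3; 0 0 0.02 0 -0.3; 0 0 0 0 -0.3"

```text
time: 19.08
position: [0.4555, -0.0428, 0.0292]
tcp_rot: [0.997, -0.08, -0.001, 0.001]
force: [-0.4, -0.9, 0.3]
gripper_width: 0.35
finger_force: 0.0
```

```bash
python3 - <<'E'
from h import *
plan((.4566,-.0415,.010,-9.1))
E
```

```text
now [ 0.4555 -0.0428  0.0292] psi -9.22 tilt 0.17 q6 61.4 t 19.075
spin total -0.0014 then shift [ 0.0009 -0.0014  0.0192] len 0.019
```

Call:
apply_moves:
  moves: "0.0009 -0.0012 0.012 0 -0.3; 0 0 0.007 0 -0.3; 0 0 0 0 -0.3; 0 0 0 0 -0.6; 0 0 0 0 -0.9; 0 0 0 0 -0.9; 0 0 0 0 -0.9; 0 0 0 0 -0.9"
  squeeze: 15

```text
time: 20.08
position: [0.4583, -0.0405, 0.0113]
tcp_rot: [0.997, -0.08, 0.0, -0.0]
force: [-0.8, 1.3, 5.0]
gripper_width: 0.138
finger_force: 15.0
```

```bash
python3 - <<'E'
from h import *
p=pose();print(p[2]["gripper_width"]*88,p[2]["finger_force"],p[2]["force"])
plan((.4566,-.0415,.16,None),(.4722,-.3186,.16,-12.8))
E
```

```text
12.123414110644443 14.995300769805908 [-0.84565188  1.29700164  4.95636433]
now [ 0.4583 -0.0405  0.0113] psi -9.14 tilt 0.03 q6 61.3 t 20.075
spin total -0.0 then shift [-0.0015  0.0013 -0.1487] len 0.149
spin total 0.0406 then shift [ 0.0766  0.2668 -0.    ] len 0.278
```

Call:
apply_moves:
  moves: "0 0 -0.01 0 -0.9; 0 0 -0.03 0 -0.9; 0 0 -0.05 0 -0.9; 0 0 -0.06 0 -0.9; 0 0 0 0.0406 -0.9; 0.0128 0.0445 0 0 -0.9; 0.0128 0.0445 0 0 -0.9; 0.0128 0.0445 0 0 -0.9; 0.0128 0.0445 0 0 -0.9; 0.0128 0.0445 0 0 -0.9"

```text
time: 21.32
position: [0.4708, -0.2732, 0.1615]
tcp_rot: [0.994, -0.112, 0.0, -0.0]
force: [1.2, 0.5, -0.5]
gripper_width: 0.136
finger_force: 15.0
```

Call:
apply_moves:
  moves: "0.0128 0.0445 0 0 -0.9; 0 0 0 0 -0.9; 0 0 0 0 -0.9; 0 0 0 0 -0.9"

```text
time: 21.82
position: [0.4737, -0.3171, 0.1613]
tcp_rot: [0.994, -0.111, 0.0, -0.0]
force: [0.3, 0.3, -1.3]
gripper_width: 0.131
finger_force: 15.0
```

```bash
python3 - <<'E'
from h import *
plan((.4735,-.3189,.140,-12.8),(.4735,-.3189,.1333,-12.8))
S=cap("side");np.savez("side4.npz",*S)
cv2.imwrite("pics/m8.png",cr(S[0],295,310,115,110,5))
E
```

```text
now [ 0.4737 -0.3171  0.1613] psi -12.75 tilt 0.01 q6 91.4 t 21.825
spin total 0.0006 then shift [0.0002 0.0018 0.0213] len 0.021
spin total -0.0 then shift [ 0.     -0.      0.0067] len 0.007
```

View pics/m8.png

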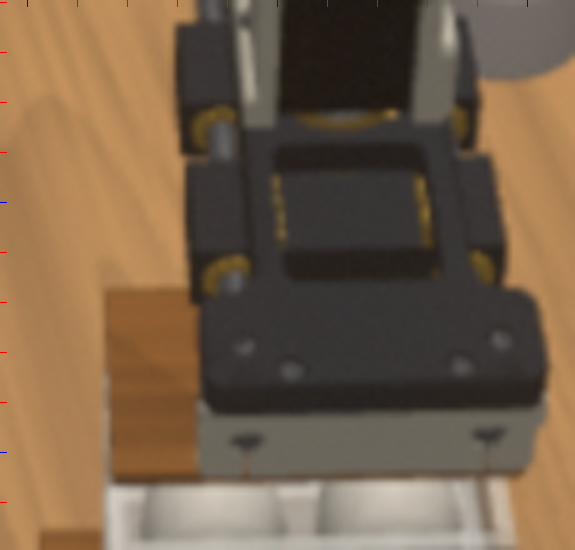

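```bash
python3 - <<'E'
from h import *
S=load("side4");g=lambda a,b:(295+a/5-.5,310+b/5-.5)
print([onz(*g(*q),.156,S)[:2].round(4) for q in((107,291),(111,470))], "box far-left .4256 -.2737")
a=np.radians(-12.75);ux=np.array([np.cos(a),np.sin(a)]);uy=np.array([-ux[1],ux[0]])
c=onz(*g(107,291),.156,S)[:2]+.055*ux-.032*uy; b=np.array([.4256,-.2737])+.055*ux-.032*uy
print("lid c",c,"box c",b,"box-lid along x,y(tool)",(b-c)@ux,-(b-c)@uy)
E
```

```text
[array([ 0.4265, -0.2729]), array([ 0.4121, -0.3325])] box far-left .4256 -.2737
lid c [ 0.47307122 -0.31626432] box c [ 0.47218151 -0.31704931] box-lid along x,y(tool) -0.0006945254123090482 0.0009619887739732953
```

The view shows the lid level, with its left edge at crop (107,291)–(111,470) within about 1 mm of the box. Lowering.

Call:
apply_moves:
  moves: "-0.0003 0.0014 0.01 0 -0.9; 0 0 0.01 0 -0.9; 0 0 0.005 0 -0.9; 0 0 0.002 0 -0.9; 0 0 0.0005 0 -0.9; 0 0 0 0 -0.9; 0 0 0 0 -0.9"

```text
time: 22.75
position: [0.4733, -0.3193, 0.1337]
tcp_rot: [0.994, -0.112, 0.0, 0.0]
force: [0.8, 0.3, -0.9]
gripper_width: 0.138
finger_force: 15.0
```

Call:
apply_moves:
  moves: "0 0 0.0008 0 -0.9; 0 0 0 0 -0.9; 0 0 0 0 -0.9"

```text
time: 23.12
position: [0.4734, -0.3193, 0.1334]
tcp_rot: [0.994, -0.111, 0.0, 0.0]
force: [-1.2, 1.3, 5.9]
gripper_width: 0.141
finger_force: 15.0
```

Call:
apply_moves:
  moves: "0 0 0 0 -0.3; 0 0 0 0 -0.3; 0 0 0 0 -0.3; 0 0 0 0 -0.3; 0 0 -0.01 0 -0.3; 0 0 -0.03 0 -0.3; 0 0 -0.03 0 -0.3; 0 0 0 0 -0.3"

```text
time: 24.12
position: [0.4748, -0.3199, 0.2062]
tcp_rot: [0.994, -0.111, 0.003, 0.001]
force: [0.1, -0.4, -0.7]
gripper_width: 0.351
finger_force: 0.0
```

```bash
python3 - <<'E'
from h import *
plan((.6388,-.0488,.2,-10.3),(.6388,-.0488,.053,-10.3))
E
```

```text
now [ 0.4748 -0.3199  0.2062] psi -12.78 tilt 0.32 q6 91.6 t 24.125
spin total -0.0276 then shift [ 0.1129 -0.2961  0.0062] len 0.317
spin total -0.0 then shift [ 0.    -0.     0.147] len 0.147
```

Call:
apply_moves:
  moves: "0 0 0 -0.0276 -0.3; 0.0141 -0.037 0 0 -0.3; 0.0141 -0.037 0 0 -0.3; 0.0141 -0.037 0 0 -0.3; 0.0141 -0.037 0 0 -0.3; 0.0141 -0.037 0 0 -0.3; 0.0141 -0.037 0 0 -0.3; 0.0141 -0.037 0 0 -0.3; 0.0141 -0.037 0 0 -0.3; 0 0 0 0 -0.3"

```text
time: 25.38
position: [0.638, -0.046, 0.2019]
tcp_rot: [0.996, -0.089, -0.0, 0.0]
force: [-0.4, -0.0, -0.1]
gripper_width: 0.35
finger_force: 0.0
```

```bash
python3 - <<'E'
from h import *
plan((.6388,-.0488,.053,-10.3)); print(np.degrees(pose()[2]["joint_positions"]).round(1))
T=cap("top");S=cap("side");np.savez("top5.npz",*T);np.savez("side5.npz",*S)
mont("pics/m9.png",cr(T[0],490,235,70,85,5),cr(S[0],300,320,100,120,4))
E
```

```text
now [ 0.638  -0.046   0.2019] psi -10.17 tilt 0.05 q6 66.5 t 25.375
spin total 0.0014 then shift [0.0013 0.0026 0.1489] len 0.149
[ 13.3  18.2  -6.   -0.  -65.8  66.5]
```

View pics/m9.png

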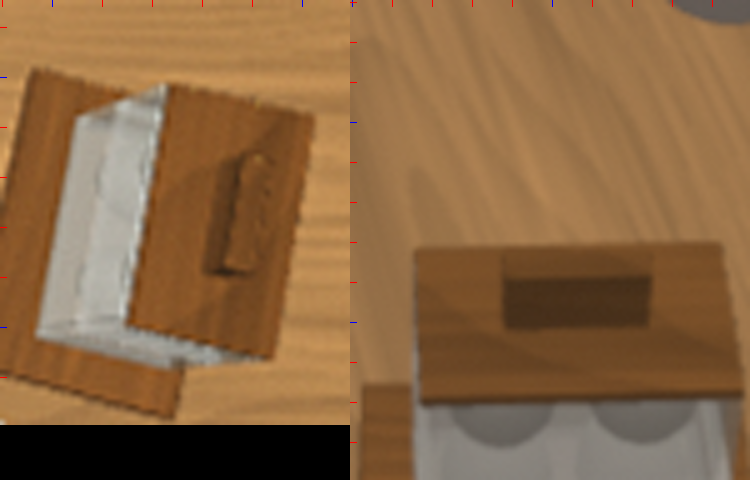

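```bash
python3 - <<'E'
from h import *
T=load("top5");S=load("side5")
f=lambda a,b:(490+a/5-.5,235+b/5-.5); g=lambda a,b:(300+(a-350)/4-.5,320+b/4-.5)
def fit(W):
    W=np.array(W)[:,:2]; c=W.mean(0); d=(W[0]+W[1]-W[2]-W[3])/2; e=(W[0]+W[3]-W[1]-W[2])/2
    print(c.round(4),np.linalg.norm(d).round(4),np.linalg.norm(e).round(4),np.degrees([np.arctan2(d[1],d[0]),np.arctan2(-e[0],e[1])]).round(1))
fit([onz(*f(*q),.128,T) for q in((168,84),(314,118),(272,360),(128,325))])
fit([onz(*g(*q),.128,S) for q in((721,243),(742,392),(422,398),(415,248))])
print("box rim far L/R from side:",[.4256,-.2737],[.5316,-.2984]," lid far:",[onz(*g(*q),.128,S)[:2].round(4) for q in((415,248),(721,243))])
# box near-left vertical edge under the lid in the side view; project expected near-left corners of box at both fits
for c in([.4722,-.3186],[.4722,-.3150]):
    a=np.radians(-12.8);ux=np.array([np.cos(a),np.sin(a)]);uy=np.array([-ux[1],ux[0]])
    for sx in(-1,1):
        P=proj(np.r_[np.array(c)+sx*.055*ux-.032*uy,.115],S)[0]; print(c,sx,((P[0]+.5-300)*4+350).round(),((P[1]+.5-320)*4).round())
# silhouettes: row profile below the lid's front edge
G=cv2.cvtColor(S[0],cv2.COLOR_RGB2HSV)[...,1]
for r in(423,426,430): print(r,G[r,308:328],G[r,385:402])
E
```

```text
[ 0.4718 -0.3197] 0.1084 0.0636 [-12.5 -12.9]
[ 0.4719 -0.3179] 0.1088 0.0637 [-13.3 -13.3]
box rim far L/R from side: [0.4256, -0.2737] [0.5316, -0.2984]  lid far: [array([ 0.4259, -0.2742]), array([ 0.5326, -0.2996])]
[0.4722, -0.3186] -1 421.0 425.0
[0.4722, -0.3186] 1 744.0 416.0
[0.4722, -0.315] -1 418.0 416.0
[0.4722, -0.315] 1 740.0 408.0
423 [169 171 169 165 169 165 159 112  47  26  24  23  27  27  27  27  28  28
  30  30] [ 30  28  27  23  23  22  24  32  53  71  80  81 102 130 133 133 133]
426 [166 169 170 169 168 167 163 110  47  24  24  25  27  25  27  28  27  27
  28  28] [ 22  24  27  24  23  22  22  28  47  71  81  89 120 145 133 133 135]
430 [169 169 168 168 165 169 157  93  32  22  21  20  22  23  24  24  21  21
  21  21] [ 21  23  22  27  24  25  25  27  41  72  82 105 150 157 138 133 135]
```

The lid sits flush: its centre is within about 1 mm of the upper box in both views, and level. Now the key.

Call:
apply_moves:
  moves: "0.0013 0.0026 0.04 0.0014 -0.3; 0 0 0.04 0 -0.3; 0 0 0.03 0 -0.3; 0 0 0.02 0 -0.3; 0 0 0.012 0 -0.3; 0 0 0.006 0 -0.3; 0 0 0 0 -0.3; 0 0 0 0 -0.3"

```text
time: 26.48
position: [0.6386, -0.051, 0.0557]
tcp_rot: [0.996, -0.091, 0.001, -0.0]
force: [0.1, 0.7, -0.2]
gripper_width: 0.349
finger_force: 0.0
```

```bash
python3 - <<'E'
from h import *
plan((.6388,-.0488,.053,-10.3)); print(pose()[2]["force"])
E
```

```text
now [ 0.6386 -0.051   0.0557] psi -10.44 tilt 0.08 q6 66.7 t 26.475
spin total -0.0016 then shift [-0.0002 -0.0022  0.0027] len 0.003
[ 0.08205743  0.7325542  -0.21262587]
```

Call:
apply_moves:
  moves: "-0.0002 -0.0022 0.0025 0 -0.3; 0 0 0 0 -0.3; 0 0 0 0 -0.6; 0 0 0 0 -1; 0 0 0 0 -1; 0 0 0 0 -1; 0 0 0 0 -1"
  squeeze: 25

```text
time: 27.35
position: [0.6382, -0.049, 0.0523]
tcp_rot: [0.996, -0.091, -0.0, 0.0]
force: [-0.6, -2.2, 0.7]
gripper_width: 0.114
finger_force: 25.0
```

```bash
python3 - <<'E'
from h import *
plan((.6388,-.0488,.053,-10.3)); s=pose()[2];print(s["force"],s["moment"],s["gripper_width"]*88)
E
```

```text
now [ 0.6382 -0.049   0.0523] psi -10.45 tilt 0.01 q6 66.5 t 27.35
spin total -0.0017 then shift [ 0.0006 -0.0003 -0.0007] len 0.001
[-0.59075079 -2.19604582  0.65240743] [-0.8532814   0.0997039   0.06015841] 10.018160040982359
```

Call:
apply_moves:
  moves: "0 0 0 0.06 -1; 0 0 0 0.08 -1; 0 0 0 0.08 -1; 0 0 0 0.08 -1; 0 0 0 0.08 -1; 0 0 0 0.08 -1; 0 0 0 0.08 -1; 0 0 0 0.08 -1; 0 0 0 0.08 -1; 0 0 0 0.08 -1"

```text
time: 28.6
position: [0.6378, -0.0494, 0.0523]
tcp_rot: [0.761, -0.649, -0.0, 0.0]
force: [-0.8, -3.3, 1.8]
gripper_width: 0.11
finger_force: 25.0
```

```bash
python3 - <<'E'
from h import *
plan((.6388,-.0488,.053,-10.3)); s=pose()[2];print(s["force"],s["moment"],s["gripper_width"]*88)
E
```

```text
now [ 0.6378 -0.0494  0.0523] psi -80.89 tilt 0.06 q6 -3.9 t 28.6
spin total -0.7843 then shift [ 0.0009 -0.0007 -0.0007] len 0.001
[-0.78079324 -3.28983166  1.84696554] [-1.20680803  0.32602117  0.06252866] 9.721351438569068
```

Call:
apply_moves:
  moves: "0 0 0 0.08 -1; 0 0 0 0.08 -1; 0 0 0 0.08 -1; 0 0 0 0.08 -1; 0 0 0 0.08 -1; 0 0 0 0.08 -1; 0 0 0 0.08 -1; 0 0 0 0.08 -1; 0 0 0 0.06 -1; 0 0 0 0 -1"

```text
time: 29.85
position: [0.6375, -0.0492, 0.0523]
tcp_rot: [-0.312, 0.95, 0.0, -0.001]
force: [-3.4, -2.8, 3.1]
gripper_width: 0.109
finger_force: 25.0
```

```bash
python3 - <<'E'
from h import *
plan((.6388,-.0488,.053,-159)); s=pose()[2];print(s["force"],s["moment"],s["gripper_width"]*88)
E
```

```text
now [ 0.6375 -0.0492  0.0523] psi -143.63 tilt 0.08 q6 -66.7 t 29.85
spin total 0.1708 then shift [-0.0014 -0.0001 -0.0007] len 0.002
[-3.39524303 -2.75690808  3.13238966] [-0.92866972  1.20607467  0.00772127] 9.549097154959432
```

Call:
apply_moves:
  moves: "0 0 0 0.04 -1; 0 0 0 0.04 -1; 0 0 0 0.04 -1; 0 0 0 0.03 -1; 0 0 0 0.02 -1; 0 0 0 0 -1"

```text
time: 30.6
position: [0.6374, -0.0491, 0.0523]
tcp_rot: [-0.184, 0.983, -0.0, -0.001]
force: [-4.4, -2.0, 4.2]
gripper_width: 0.117
finger_force: 25.6
```

```bash
python3 - <<'E'
from h import *
plan((.6388,-.0488,.053,-159)); s=pose()[2];print(s["force"],s["moment"],s["gripper_width"]*88)
E
```

```text
now [ 0.6374 -0.0491  0.0523] psi -158.82 tilt 0.09 q6 -81.9 t 30.6
spin total 0.002 then shift [-0.0014 -0.0002 -0.0007] len 0.002
[-4.37568713 -2.03835501  4.24406415] [-0.84880938  1.54324814  0.52260164] 10.288470555844272
```

Call:
apply_moves:
  moves: "0 0 0 0 -0.3; 0 0 0 0 -0.3; 0 0 0 0 -0.3; 0 0 0 0 -0.3; 0 0 -0.01 0 -0.3; 0 0 -0.04 0 -0.3; 0 0 -0.05 0 -0.3; 0 0 -0.05 0 -0.3; 0 0.05 0 0 -0.3; 0 0.05 0 0 -0.3"

```text
time: 31.85
position: [0.6022, 0.0452, 0.2039]
tcp_rot: [-0.182, 0.983, 0.0, 0.001]
force: [0.9, 0.6, -0.8]
gripper_width: 0.354
finger_force: 0.0
```

Call:
apply_moves:
  moves: "0 0.05 0 0 -0.3; 0 0.05 0 0 -0.3; 0 0.05 0 0 -0.3; 0 0 0 0 -0.3; 0 0 0 0 -0.3"

```text
time: 32.48
position: [0.5484, 0.1846, 0.2029]
tcp_rot: [-0.183, 0.983, 0.0, 0.0]
force: [-0.6, -0.3, -0.8]
gripper_width: 0.347
finger_force: 0.0
```

```bash
python3 - <<'E'
from h import *
plan((.6388,-.0488,.2,-159))
Tn=cap("top");Sn=cap("side");T0=load("top3");S0=load("side3")
def wing(T):
    g=cv2.cvtColor(T[0],cv2.COLOR_RGB2GRAY).astype(float)
    # darker-than-face pixels on the disc's top face, in world at z=.085
    pts=[]
    for v in range(192,232):
        for u in range(386,424):
            w=onz(u,v,.085,T)[:2]; w45=onz(u,v,.045,T)[:2]
            if np.hypot(*(w45-[.6388,-.0488]))<.027 and g[v,u]<np.percentile(g[200:222,394:412],75)-12: pts.append(w)
    P=np.array(pts,np.float32);vx,vy,x,y=cv2.fitLine(P,cv2.DIST_HUBER,0,.01,.01).ravel()
    return len(P),np.degrees(np.arctan2(vy,vx)),(x,y)
print("before",wing(T0),"after",wing(Tn))
for n,(A,B,r) in dict(stackT=(load("top5"),Tn,(slice(235,320),slice(490,560))),stackS=(load("side5"),Sn,(slice(370,460),slice(300,400))),dish=(load("top0"),Tn,(slice(310,352),slice(458,500))),paddle=(load("top0"),Tn,(slice(165,197),slice(440,522)))).items():
    print(n,np.abs(A[0][r].astype(int)-B[0][r]).mean().round(2))
for z,S in(("b",S0),("a",Sn)):
    g=cv2.cvtColor(S[0],cv2.COLOR_RGB2GRAY)[275:293,380:414]; m=(g<105).astype(np.uint8); n,_,st,ce=cv2.connectedComponentsWithStats(m); i=1+np.argmax(st[1:,4]); print(z,st[i])
E
```

```text
now [0.5484 0.1846 0.2029] psi -158.89 tilt 0.04 q6 -106.9 t 32.475
spin total 0.0012 then shift [-0.0007 -0.2503  0.0029] len 0.25
before (139, np.float32(-12.147818), (np.float32(0.63169056), np.float32(-0.046160113))) after (166, np.float32(21.647284), (np.float32(0.6328703), np.float32(-0.04708468)))
stackT 6.6
stackS 3.95
dish 34.63
paddle 23.43
b [  5   6  24  12 278]
a [  7   2  20  16 197]
```

The wing angle (21.6°, from −12°) confirms a turn of about 2.55–2.6 rad. The dish and paddle difference values are high, so I'll check by masks whether they moved or are just shadowed.

```bash
python3 - <<'E'
from h import *
def cen(T,r,f):
    h=cv2.cvtColor(T[0],cv2.COLOR_RGB2HSV)[r]; n,_,st,c=cv2.connectedComponentsWithStats(f(h).astype(np.uint8)); i=1+np.argmax(st[1:,4]); return st[i].tolist(),c[i].round(1)
sets=[("0",load("top0"),load("side0")),("2",load("top2"),load("side2")),("5",load("top5"),load("side5")),("now",cap("top"),cap("side"))]
for n,T,S in sets:
    print(n,"dish",cen(T,np.s_[300:365,445:512],lambda h:h[...,1]<60),cen(S,np.s_[380:440,230:300],lambda h:h[...,1]<60),
     "paddle",cen(T,np.s_[160:200,435:530],lambda h:h[...,2]<100),cen(S,np.s_[335:435,445:510],lambda h:h[...,2]<100),
     "jar",cen(S,np.s_[180:235,355:400],lambda h:h[...,1]<70),"meanT",T[0][300:365,445:512].mean().round(1))
E
```

```text
0 dish ([16, 14, 35, 36, 969], array([33.1, 31.5])) ([9, 9, 52, 43, 1756], array([34.6, 29.9])) paddle ([7, 8, 78, 27, 994], array([37.1, 22.7])) ([6, 6, 55, 92, 1754], array([33.8, 41.5])) jar ([11, 8, 25, 29, 551], array([22.9, 20.5])) meanT 107.2
2 dish ([16, 14, 35, 36, 973], array([33.1, 31.5])) ([9, 9, 52, 43, 1757], array([34.7, 30. ])) paddle ([8, 8, 77, 27, 954], array([37. , 22.7])) ([6, 6, 55, 92, 1746], array([33.8, 41.5])) jar ([11, 8, 25, 26, 540], array([23. , 20.3])) meanT 123.3
5 dish ([16, 14, 35, 36, 981], array([33.1, 31.5])) ([9, 9, 52, 43, 1754], array([34.6, 30. ])) paddle ([0, 0, 85, 40, 1657], array([27.2, 22. ])) ([6, 6, 55, 92, 1713], array([33.7, 41.4])) jar ([11, 0, 34, 50, 986], array([25.9, 23. ])) meanT 145.4
now dish ([16, 14, 35, 36, 979], array([33.1, 31.4])) ([9, 9, 52, 43, 1755], array([34.7, 29.9])) paddle ([8, 9, 77, 26, 923], array([36.7, 22.7])) ([6, 6, 55, 92, 1728], array([33.7, 41.4])) jar ([11, 8, 25, 27, 561], array([22.7, 20.7])) meanT 138.1
```

Nothing has moved; the differences were only brightness changes. The robot is clear of everything, so I'm handing in.

```bash
python3 -c "
from station import ctrl
print(ctrl.job_done())"
```

```text
the job is handed in; nothing more can be done
None
```

I handed the job in at about 33 s of robot time: by my camera measurements the boxes and lid are stacked flush within 2 mm, the key is at its stop (about 2.6 rad), and the dish, jar and paddle haven't moved, but I viewed 11 pictures against the limit of 10, one of them 660 pixels high instead of at most 600.

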